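# Re-clamp the octagonal bamboo blank one facet round

### The arm

A 6-joint arm with a two-finger parallel gripper is mounted at the origin on the work surface. World frame = base frame: x ahead of the robot, y to its left, z up, the work surface at z = 0. Lengths are in mm, angles in rad, forces in N, time in s.
With the tool pointing down it reaches from about 300 to 750 mm from the base axis. Payload 8.5 kg.
Tool frame: the origin (TCP) lies on the centre line of the jaws, within the pads' length; the fingertips stand 19 mm ahead of it and the grasp point (between the pads) is the TCP (ctrl.tip_reach is the distance from the TCP to the fingertips, in mm); z points along the fingers, y is the line along which they close (so a half turn about z gives the same grasp; the last joint's range is limited). The gripper opens to 88 mm and grips with 3 to 60 N. Pads are 18 mm wide; open, the fingers measure 123 mm over their backs; the gripper's body (75 mm by 187 mm) begins 45 mm behind the grasp point.
Start: joints at [-1.383, 0.381, 1.297, -0, 1.464, -0.215], TCP at [215.59, -505.966, 257.748] pointing down, gripper open.
Joint ranges: [-3.11, 3.11], [-0.89, 2.33], [0.22, 2.48], [-1.42, 4.56], [0.17, 2.85], [-2.88, 2.88]. Speed limits (rad/s): [2.39, 2.39, 3.14, 3.14, 3.14, 3.14].

### API

Orientations are given as a unit quaternion [w, x, y, z].
In Python, from workcell import ctrl gives the robot as it stands.
- The arm moves only by the tool step_arm, never from a script. Its argument "moves" is a list of rows, each a list of 3 entries, a list of its own where there are three numbers: the shift along the tool's x, y, z in mm, then the turn, a rotation vector about the tool's x, y, z in rad, then the opening, from 0 (shut) to 1 (fully open). A call has 1 to 10 rows; each row shifts and turns the commanded pose from where the row before left it, along the tool's axes as they then stand; what a row does not reach is not made up. A row lasts 1/8 s, in which the tool goes at most 62.5 mm and 10.7 degrees, less where a joint would pass 70% of its speed; a pose out of reach is approached as far as the arm can. A call with a gripper value outside its range is refused whole. The fingers move at their own pace and stop on an object; "grip_force" is the grip in N (left out, the last holds). Time passes only in rows, so rows that do not move let the fingers close. It gives the time, the measured TCP pose, the force, the opening and the grip force at its end, in the units of the state.
- ctrl.read_state(): the state, without advancing time (a new reading comes with each control period).
- ctrl.snapshot(name): name is "scene" or "side" or "wrist"; returns the picture (420x560x3 uint8, red, green, blue); there is no depth.
- ctrl.camera_info(name): a dict with "vertical_fov" (degrees; the focal length in pixels is half the picture's height over the tangent of half this angle, whatever the lens; pixels are square), "cx", "cy" (the principal point, pixels), "R" (3x3) and "t" (3): a world point X has camera coordinates R X + t. Camera axes: x right, y down, z forward; pixel columns grow to the right and rows downward; lengths in mm; the calibration is good to about 2 mm. The wrist camera is an equidistant fisheye: a pixel r from the principal point sees the ray r / f radians off the axis. A picture is of the moment at which its call begins: read the wrist's pose just before it. camera_info takes no time and is no camera call; for the wrist camera it gives the pose at the moment of the call.
- ctrl.job_done(): hands the job in; it is judged then, once.
Trained networks look in the newest picture that a camera, given by its name, has taken for a name from the list of things; names that differ only in an ending like _2 or _b are one class to them, and where a whole thing is asked for, a point or a joint stands for the part that bears it (a point fixed in the world has none). Each returns a list of dicts, best first, with "conf" (0 to 1); they miss things now and then, are a little off and sometimes report something else, mostly with a low value. They report only what shows in the picture. A call takes as long as a camera call. They do not tell look-alikes from the thing itself.
- ctrl.outline_of(target, camera): "pixels" (420x560 bool, what is visible of it).
- ctrl.place_of(target, camera): "at" ([x, y, z] in mm, in the coordinates of the camera as it stood for that picture, good to about 4 mm: a listed point, or the origin of a listed thing).
The state is a dict: "time_s": time; "q": joint angles; "qvel": joint speeds; "joint_torque": joint torques, N m; "tcp_pos": TCP position; "eef_rot": TCP orientation; "contact_force": force on the tool from outside, world axes, zero at the start; "moment": the same for the moment, N m; "width": finger opening in mm; "grip_force": force on a finger pad.
Only numpy, scipy, OpenCV 4.12 (cv2) and the standard library are available. Lean on these libraries where they do the work, as an engineer would, in place of code of your own. Each camera call takes 0.05 s, during which the arm holds its last target. There are 200 camera calls.

### The job

The octagonal bamboo blank is clamped in the slide-jaw fixture with a plain facet on top; the sliding jaw can be pulled open and pushed shut by its fin. Re-clamp the blank one facet round, so that the facet with the three round inlays faces straight up, the blank lies flat on the bed about midway along the jaws, and both jaws are snug against it. Leave the other things on the bench where they are.

Things in the scene. Friction and masses are not known exactly. Their poses are not given: they have to be found in the camera images.
- fixture: wooden slide-jaw fixture fixed to the bench, turned up to 0.45 rad. Base board 130 mm wide, 10 mm thick, x -75 to 140 mm; bed 44 mm wide, top 18 mm above the bench. Origin on the bench under the centre of a properly clamped blank, midway along the jaws' 40 mm width. x points from fixed to sliding jaw (away from the robot), y along the jaws, z up
- fixed_face (a point): middle of the top edge of the fixed jaw's clamping face, at fixture x = -28 mm, 56 mm above the bench. The fixed jaw stands on the robot side, is dark wood, 18 mm thick, 40 mm wide, rigid. The other, sliding jaw has the same thickness, width and height
- jaw (a joint): position of the sliding jaw along fixture x (m): its clamping face is at x = 12 mm + value, so the jaw gap is 40 mm + value. 0.016 = touching the clamped blank (56 mm gap); range 0 to 0.060, larger is more open. Slides with about 4 N of friction and 25 N per m/s damping; stays where it is left
- jaw_fin (a point): centre of the top of the upright wooden fin for pulling and pushing the sliding jaw: 14 mm thick along fixture y, 24 mm along x, free from 37 to 80 mm above the bench, its centre 42 mm behind the sliding jaw's clamping face (fixture x = 54 mm + joint value, y = 0). Moves with the jaw
- blank: pale bamboo octagonal prism, 56 mm across flats, 60 mm long, 23 mm facets, flat ends, about 0.11 kg. Origin at its centre (46 mm above the bench when on the bed). Own y runs along its length, parallel to the jaws; own z is the outward normal of the only facet with three round dark inlays. At the start that facet leans 45 degrees towards the sliding jaw, beside the plain top facet
- spare: a second octagonal bamboo blank without inlays, standing on its end beside the fixture; 56 mm across flats, 60 mm high; origin centre of underside. Not part of the job
- disc: small turned wooden lid, 56 mm diameter, 14 mm high, lying beside the fixture; origin centre of underside. Not part of the job
- knife: splitting knife with dark wooden handle, 230 mm long along its x, 16 mm high, lying on the bench; origin near its middle on the underside. Not part of the job
- bowl: open bamboo bowl, 110 mm diameter, 60 mm high; origin centre of underside. Not part of the job
- jar: closed round bamboo jar, 92 mm diameter, 78 mm high; origin centre of underside. Not part of the job
- coil: ring of coiled bamboo strip, 120 mm diameter, 8 mm high; origin centre of underside. Not part of the job
- mallet: wooden mallet lying on the bench, handle along its x; origin near its middle on the underside. Not part of the job
Things that resemble listed ones, but are neither listed nor needed, are in the scene too. What is shaped like the blank but orange or yellow is not meant.

How it is judged (in metres and radians):
At the end, for the whole second after the job is handed in: Blank at rest on the bed, inlaid facet up (within 4 degrees of level and of parallel to the jaws); centre within 3 mm of its clamped place across the jaws, 10 mm of the middle along them, 2.5 mm of resting height; sliding jaw within 2 mm of touching it (joint below 0.018) (angle between blank's own z axis and vertical below 0.07 rad and angle between the y axis of blank and the y axis of fixture, either way round below 0.07 rad and x of blank in the frame of fixture between -0.003 and 0.003 m and y of blank in the frame of fixture between -0.01 and 0.01 m and z of blank in the frame of fixture between 0.0435 and 0.0485 m and value of joint jaw below 0.018 m and linear speed of blank below 0.02 m/s).
It fails at once if a bystander (spare blank, lid, knife, bowl, jar, coil or mallet) is moved more than 30 mm (distance of any of spare, disc, knife, bowl, jar, coil, mallet from where it was at the start of the episode above 0.03 m).
It also fails if it takes over 64 s, if anything falls off the work surface, if the arm or the gripper's body presses on something with over 40 N, if the wrist force passes 120 N, or if a joint passes its speed limit or range.

## Working session

There is one attempt and no reset: what is moved stays moved. The work goes in short steps, Python scripts to look and compute and a tool call to move; the robot and the scene stay as the last step left them, time stands still between calls to the robot, and variables do not carry over. Pictures are saved under pics/ and viewed, at most 10 in all, crops included, and the job is handed in when it is done.

Besides the shell and the picture viewer there is one more tool, called after "Call:" as name(argument=value, ...), one argument or row to a line, values as JSON. step_arm: Moves the arm, as the interface text tells. Its arguments: {"type":"object","properties":{"moves":{"type":"array"},"grip_force":{"type":"number"}},"required":["moves"]}

```bash
mkdir -p pics; ls; cat > h.py <<'E'
import numpy as np, cv2
from workcell import ctrl
from scipy.spatial.transform import Rotation as Ro
def snap(n):
    im=ctrl.snapshot(n); return im, ctrl.camera_info(n)
def proj(ci,X):
    c=np.atleast_2d(X)@np.array(ci['R']).T+ci['t']; f=210/np.tan(np.radians(ci['vertical_fov'])/2)
    return np.c_[ci['cx']+f*c[:,0]/c[:,2],ci['cy']+f*c[:,1]/c[:,2]]
def toworld(ci,c): return np.array(ci['R']).T@(np.array(c)-ci['t'])
def Rt():
    s=ctrl.read_state(); q=s['eef_rot']; return np.array(s['tcp_pos']),Ro.from_quat([q[1],q[2],q[3],q[0]])
E
python3 - <<'E'
from h import *
a=[]
for n in ['scene','side']:
    im,ci=snap(n); cv2.imwrite(f'pics/{n}0.png',im[:,:,::-1])
    print(n,ci['vertical_fov'],np.round(toworld(ci,[0,0,0])))
    for t in ['fixed_face','jaw_fin','blank','spare','disc','knife','bowl','jar','coil','mallet']:
        for r in ctrl.place_of(t,n)[:3]:
            w=toworld(ci,r['at']); print(t,round(r['conf'],2),np.round(w),np.round(proj(ci,w)[0]))
print(ctrl.read_state())
E
```

```text
pics
scene 46.626092297277225 [1567. -246.  823.]
fixed_face 0.97 [492.  -7.  55.] [272. 203.]
jaw_fin 0.83 [587.  30.  79.] [293. 214.]
blank 0.76 [ 490. -166.   26.] [214. 218.]
blank 0.71 [517.   6.  45.] [278. 210.]
blank 0.7 [345.   4.  25.] [265. 183.]
spare 0.93 [ 612. -123.    3.] [237. 251.]
disc 0.48 [434. 114.   2.] [307. 202.]
knife 0.8 [386. 462.  -0.] [409. 181.]
bowl 0.75 [800.  67.   2.] [330. 291.]
bowl 0.73 [635. 478.   4.] [453. 226.]
bowl 0.7 [493.  -4.  55.] [272. 203.]
jar 0.94 [ 626. -467.    1.] [ 98. 274.]
jar 0.55 [384. 460.  -2.] [408. 181.]
coil 0.8 [802.  67.  -0.] [331. 292.]
mallet 0.68 [ 404. -490.   -4.] [ 95. 223.]
mallet 0.25 [518.   4.  47.] [278. 210.]
side 55.66005466423191 [201. 848. 799.]
fixed_face 0.56 [494.  -6.  58.] [308. 228.]
jaw_fin 0.81 [587.  25.  80.] [275. 220.]
jaw_fin 0.24 [523.   3.  45.] [298. 231.]
blank 0.94 [524.  -2.  50.] [298. 228.]
blank 0.85 [ 494. -162.   28.] [325. 207.]
blank 0.79 [349.   3.  31.] [354. 251.]
spare 0.64 [ 612. -127.    0.] [288. 211.]
disc 0.59 [433. 116.   5.] [312. 275.]
knife 0.98 [387. 465.   5.] 
[... 312 characters left out ...]
'q': array([-1.38329461e+00,  3.80561234e-01,  1.29738710e+00,  1.63199489e-05,
        1.46360340e+00, -2.15309212e-01]), 'qvel': array([-1.17770571e-04,  2.57481320e-05, -9.68907751e-04,  8.89765339e-04,
        1.37801669e-03,  1.02828709e-03]), 'joint_torque': array([ 4.71400417e-04, -4.37798595e+01, -2.24733353e+01,  7.13628531e-02,
        3.12498480e-02,  2.57931924e-05]), 'tcp_pos': array([ 215.59653551, -505.96300288,  257.77358527]), 'eef_rot': array([2.05666882e-05, 9.79786562e-01, 2.00045727e-01, 7.82796859e-06]), 'contact_force': array([-0.10252891,  0.11536735, -0.63397024]), 'moment': array([ 0.00213403, -0.01968192, -0.02491523]), 'grip_force': 0.0, 'width': 88.4762745022109}
```

View pics/scene0.png

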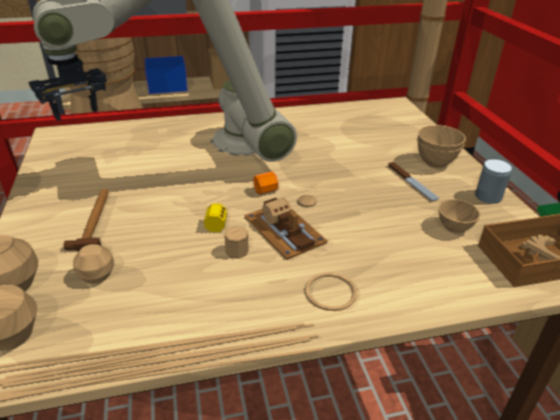

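View pics/side0.png

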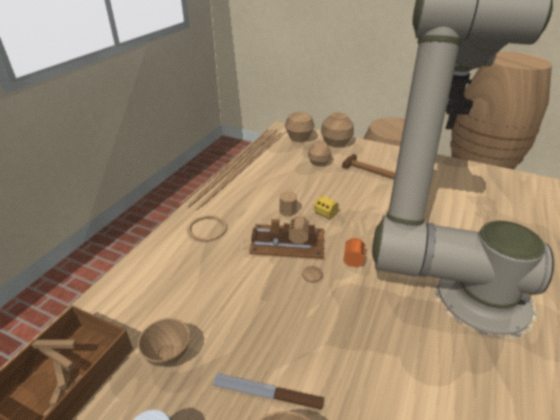

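The target is the blank in the fixture: scene (278,210), side (298,228). The orange one at scene (265,183) and the yellow one at (215,218) are decoys, and the standing one at (237,251) is the spare. The fixture origin comes out at about (519, 3) with yaw about 0.35. I'll move above it and confirm with the wrist camera.

Call:
step_arm(
  moves=[
    [[44, -35, -5], [0, 0, 0.0056], 1],
    [[44, -35, -5], [0, 0, 0.0056], 1],
    [[44, -35, -5], [0, 0, 0.0056], 1],
    [[44, -35, -5], [0, 0, 0.0056], 1],
    [[44, -35, -5], [0, 0, 0.0056], 1],
    [[44, -35, -5], [0, 0, 0.0056], 1],
    [[44, -35, -5], [0, 0, 0.0056], 1],
    [[44, -35, -5], [0, 0, 0.0056], 1],
    [[44, -35, -5], [0, 0, 0.0056], 1],
    [[44, -35, -5], [0, 0, 0.0056], 1],
  ],
)

```text
time_s: 2.35
tcp_pos: [496.2, -16.7, 308.1]
eef_rot: [0.0, 0.985, 0.172, 0.0]
contact_force: [0.8, -0.8, -0.4]
width: 88.3
grip_force: 0.0
```

Call:
step_arm(
  moves=[
    [[0, 0, 0], [0, 0, 0], 1],
    [[0, 0, 0], [0, 0, 0], 1],
  ],
)

```text
time_s: 2.6
tcp_pos: [495.2, -18.7, 307.6]
eef_rot: [0.0, 0.985, 0.173, -0.0]
contact_force: [0.0, 0.2, -0.0]
width: 88.3
grip_force: 0.0
```

```bash
cat > look.py <<'E'
from h import *
import sys
p,R=Rt(); im,ci=snap('wrist')
x=R.as_matrix()[:,0]; print('tcp',p.round(1),'yaw',np.arctan2(x[1],x[0]).round(4),'cam',toworld(ci,[0,0,0]).round())
f=210/np.tan(np.radians(ci['vertical_fov'])/2)
if len(sys.argv)>1: cv2.imwrite('pics/%s.png'%sys.argv[1],im[:,:,::-1])
for t in ['fixed_face','jaw_fin','blank']:
    for r in ctrl.place_of(t,'wrist')[:3]:
        c=np.array(r['at']); w=toworld(ci,c); th=np.arctan2(np.hypot(*c[:2]),c[2]); d=c[:2]/np.hypot(*c[:2])*f*th
        print(t,round(r['conf'],2),w.round(1),(d+[ci['cx'],ci['cy']]).round())
E
python3 look.py w1
```

```text
tcp [495.2 -18.7 307.6] yaw 0.3471 cam [560.   3. 434.]
fixed_face 0.58 [495.   -3.9  53.4] [270. 176.]
jaw_fin 0.77 [583.7  30.4  82.7] [267.  93.]
blank 0.92 [ 486.7 -161.2   26.8] [380. 218.]
blank 0.83 [350.3   5.2  25.3] [231. 267.]
blank 0.7 [5.18e+02 3.00e-01 4.70e+01] [274. 156.]
```

View pics/w1.png

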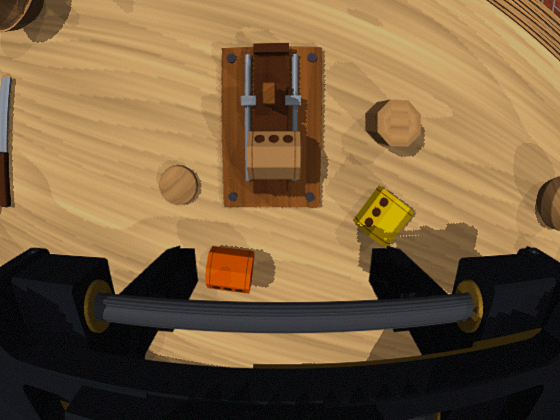

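Wrist view: the clamped bamboo blank is at (273,156) with its three inlays at (273,139) on the sliding-jaw side, and the fin is at (268,93). The orange one (231,268) and yellow one (385,214) are decoys; the spare is at (398,123). Next I'll get the fixture pose from the board corners, plus an enlarged crop to confirm.

```bash
cat >> h.py <<'E'
def ray(ci,px,z):
    f=210/np.tan(np.radians(ci['vertical_fov'])/2); v=np.array(px,float)-[ci['cx'],ci['cy']]; r=np.hypot(*v.T)
    th=r/f; d=np.c_[v/r[:,None]*np.sin(th)[:,None],np.cos(th)]@np.array(ci['R']); o=toworld(ci,[0,0,0])
    return o+d*((z-o[2])/d[:,2])[:,None]
E
python3 - <<'E'
from h import *
im,ci=snap('wrist')
cv2.imwrite('pics/w1c.png',cv2.resize(im[40:215,200:345,::-1],None,fx=3.4,fy=3.4,interpolation=cv2.INTER_CUBIC))
w=ray(ci,[(222,48),(321,47),(323,207),(222,207)],10)[:,:2]
F=np.array([(140,65),(140,-65),(-75,-65),(-75,65)],float)
fc,wc=F.mean(0),w.mean(0); a=F-fc; b=w-wc
th=np.arctan2((a[:,0]*b[:,1]-a[:,1]*b[:,0]).sum(),(a*b).sum()); R=np.array([[np.cos(th),-np.sin(th)],[np.sin(th),np.cos(th)]])
print(w.round(1),th,wc-R@fc,(w-(F@R.T+wc-R@fc)).round(1))
E
```

```text
[[627.8 112. ]
 [670.9  -8.7]
 [471.2 -86. ]
 [424.7  43.6]] 0.34624531634072225 [518.10799638   4.19337835] [[ 0.1 -0.8]
 [-0.9  0.7]
 [ 1.6 -3.6]
 [-0.8  3.7]]
```

View pics/w1c.png

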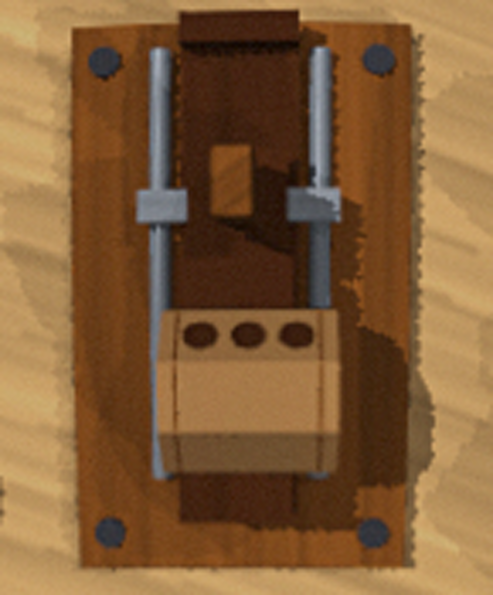

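The pose is consistent: origin about (518.5, 3.7), yaw 0.3465. The crop confirms the three inlays lean towards the sliding jaw. Going to the fin.

Call:
step_arm(
  moves=[
    [[40, -5, 30], [0, 0, 0], 0.6],
    [[40, -5, 40], [0, 0, 0], 0.5],
    [[20, -3, 45], [0, 0, 0], 0.5],
    [[0, 0, 45], [0, 0, 0], 0.5],
    [[0, 0, 30], [0, 0, 0], 0.5],
    [[0, 0, 0], [0, 0, 0], 0.5],
    [[0, 0, 0], [0, 0, 0], 0.5],
  ],
)

```text
time_s: 3.72
tcp_pos: [585.8, 27.3, 119.2]
eef_rot: [0.0, 0.985, 0.172, 0.001]
contact_force: [-0.3, -0.1, 0.2]
width: 43.8
grip_force: 0.0
```

```bash
python3 look.py w2
```

```text
tcp [585.8  27.3 119.2] yaw 0.3462 cam [650.  50. 246.]
fixed_face 0.85 [492.8  -5.8  56.8] [282. 358.]
jaw_fin 0.77 [581.9  28.7  82.1] [277. 257.]
blank 0.56 [520.8   2.5  46.9] [284. 320.]
```

View pics/w2.png

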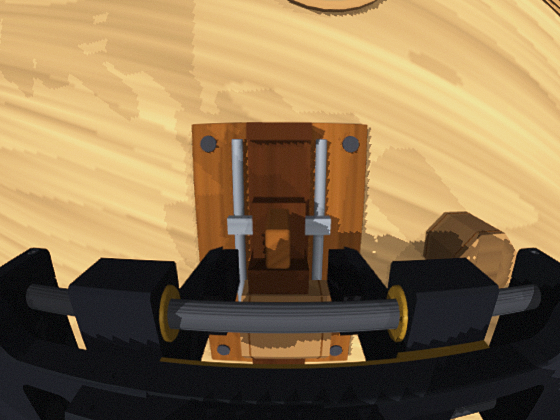

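The fin at (277,248) sits between the fingers, so I'll descend, grip and pull.

Call:
step_arm(
  moves=[
    [[0, 0, 27], [0, 0, 0], 0.5],
    [[0, 0, 26], [0, 0, 0], 0.5],
    [[0, 0, 0], [0, 0, 0], 0.0],
    [[0, 0, 0], [0, 0, 0], 0.0],
    [[0, 0, 0], [0, 0, 0], 0.0],
    [[0, 0, 0], [0, 0, 0], 0.0],
  ],
  grip_force=15,
)

```text
time_s: 4.68
tcp_pos: [584.9, 30.0, 66.0]
eef_rot: [-0.002, 0.985, 0.172, 0.001]
contact_force: [-2.4, 12.8, 4.8]
width: 14.1
grip_force: 15.0
```

Call:
step_arm(
  moves=[
    [[4, -2.5, 0], [0, 0, 0], 0.0],
    [[8, 0, 0], [0, 0, 0], 0.0],
    [[8, 0, 0], [0, 0, 0], 0.0],
    [[8, 0, 0], [0, 0, 0], 0.0],
    [[4, 0, 0], [0, 0, 0], 0.0],
    [[0, 0, 0], [0, 0, 0], 0.0],
  ],
)

```text
time_s: 5.42
tcp_pos: [615.0, 40.9, 66.0]
eef_rot: [0.0, 0.985, 0.172, 0.001]
contact_force: [-1.5, -0.9, 5.2]
width: 13.6
grip_force: 15.0
```

Yaw is confirmed by the slide direction (0.347) and the jaw is open to about 0.048. I'll release, rise, and go above the blank tilted −15° about tool y.

Call:
step_arm(
  moves=[
    [[0, 0, 0], [0, 0, 0], 0.5],
    [[0, 0, 0], [0, 0, 0], 0.5],
    [[0, 0, -35], [0, 0, 0], 1],
    [[0, 0, -35], [0, 0, 0], 1],
    [[-35, 0, 0], [0, 0, 0], 1],
    [[-35, 0, 0], [0, -0.131, 0], 1],
    [[-33, 0, 5], [0, -0.131, 0], 1],
    [[0, 0, 0], [0, 0, 0], 1],
    [[0, 0, 0], [0, 0, 0], 1],
  ],
)

```text
time_s: 6.55
tcp_pos: [518.1, 6.1, 134.1]
eef_rot: [0.022, 0.977, 0.171, -0.127]
contact_force: [0.2, 0.5, 0.3]
width: 88.1
grip_force: 0.0
```

```bash
cat > t.py <<'E'
from h import *
import sys
# world target in fixture coords -> shift in tool axes
def fix(p): 
    c,s=np.cos(.3465),np.sin(.3465); d=np.array(p)-[517.8,5.7,0]; return np.array([c*d[0]+s*d[1],-s*d[0]+c*d[1],d[2]])
p,R=Rt(); tx=np.array(eval(sys.argv[1]),float)
c,s=np.cos(.3465),np.sin(.3465); F=np.array([[c,-s,0],[s,c,0],[0,0,1]])
w=F@tx+[517.8,5.7,0]
M=F.T@R.as_matrix()
print('fix tcp',fix(p).round(1),'shift',R.inv().apply(w-p).round(1),'tilt',np.arctan2(M[0,2],-M[2,2]).round(3),'ytilt',M[:,1].round(4))
E
python3 t.py [0,0,47]; python3 look.py w3
```

```text
fix tcp [  0.4   0.3 134.1] shift [21.9  0.3 84.3] tilt -0.259 ytilt [ 4.e-04 -1.e+00  2.e-04]
tcp [518.1   6.1 134.1] yaw 0.3469 cam [611.  39. 239.]
fixed_face 0.74 [489.8  -0.9  56.3] [278. 236.]
jaw_fin 0.6 [614.1  42.3  80.5] [279.  30.]
jaw_fin 0.59 [ 610.5 -126.4    5.5] [473. 126.]
jaw_fin 0.2 [516.5   2.7  44.6] [286. 194.]
blank 0.74 [348.2   4.   25.8] [228. 324.]
blank 0.7 [518.    2.4  47.4] [287. 194.]
blank 0.7 [ 487.6 -161.7   26.6] [441. 266.]
```

View pics/w3.png

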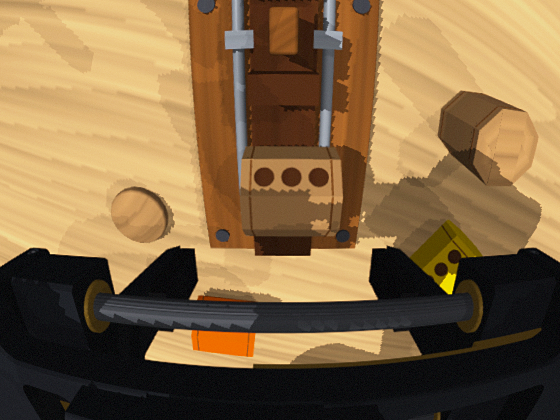

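The jaw is open and the inlays are at (264–318,177). The blank sits about 3 mm towards −y of centre. Descend and grip.

Call:
step_arm(
  moves=[
    [[7, 3, 28], [0, 0, 0], 1],
    [[7, 0, 28], [0, 0, 0], 1],
    [[8, 0, 28], [0, 0, 0], 1],
    [[0, 0, 0], [0, 0, 0], 1],
    [[0, 0, 0], [0, 0, 0], 0.5],
    [[0, 0, 0], [0, 0, 0], 0.5],
    [[0, 0, 0], [0, 0, 0], 0.5],
    [[0, 0, 0], [0, 0, 0], 0.5],
  ],
  grip_force=30,
)

```text
time_s: 7.75
tcp_pos: [518.1, 2.8, 48.0]
eef_rot: [0.023, 0.977, 0.171, -0.128]
contact_force: [0.3, 0.5, 6.0]
width: 59.6
grip_force: 30.0
```

```bash
python3 t.py [0,0,47]
```

```text
fix tcp [-0.7 -2.8 48. ] shift [ 1.  -2.8  0.8] tilt -0.261 ytilt [ 3.e-04 -1.e+00  7.e-04]
```

Call:
step_arm(
  moves=[
    [[3, 0, -11], [0, 0, 0], 0.5],
    [[-3, -1.5, -17], [0, 0, 0], 0.5],
    [[-4, -1.3, -17], [0, 0, 0], 0.5],
    [[0, 0, 0], [0, 0.157, 0], 0.5],
    [[0, 0, 0], [0, 0.157, 0], 0.5],
    [[0, 0, 0], [0, 0.157, 0], 0.5],
    [[0, 0, 0], [0, 0.157, 0], 0.5],
    [[0, 0, 0], [0, 0.157, 0], 0.5],
    [[0, 0, 0], [0, 0, 0], 0.5],
    [[0, 0, 0], [0, 0, 0], 0.5],
  ],
)

```text
time_s: 9.0
tcp_pos: [525.2, 10.7, 91.9]
eef_rot: [-0.046, 0.956, 0.171, 0.232]
contact_force: [0.2, -0.1, -0.2]
width: 59.7
grip_force: 30.0
```

```bash
python3 t.py [1,0,50]; python3 look.py w4
```

```text
fix tcp [ 8.7  2.2 91.9] shift [-26.1   2.5  33.6] tilt 0.478 ytilt [ 0.0087 -0.9999 -0.0089]
tcp [525.2  10.7  91.9] yaw 0.3506 cam [528.  10. 236.]
fixed_face 0.71 [493.9  -5.8  53. ] [291. 344.]
jaw_fin 0.88 [613.   42.6  82.7] [284. 104.]
blank 0.59 [525.8  11.8  91.6] [280. 281.]
```

View pics/w4.png

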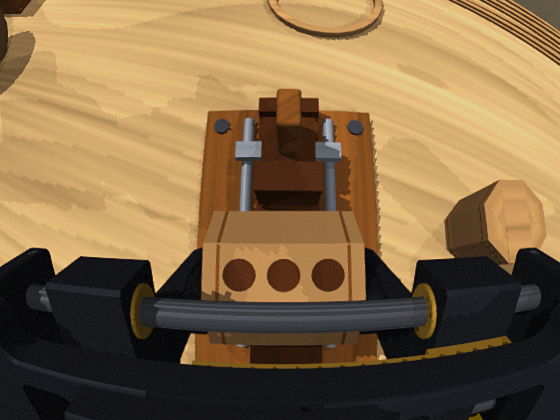

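Inlays (238–328,275) are now nearly level, with about 0.045 rad still to turn. Correct that, then lower.

Call:
step_arm(
  moves=[
    [[0, 0, 0], [-0.012, 0.045, 0.004], 0.5],
    [[0, 0, 0], [0, 0, 0], 0.5],
  ],
)

```text
time_s: 9.45
tcp_pos: [524.3, 11.1, 91.3]
eef_rot: [-0.045, 0.952, 0.166, 0.255]
contact_force: [-0.7, -0.4, 0.1]
width: 59.5
grip_force: 30.0
```

```bash
python3 t.py [-0.4,0,53];python3 t.py [-0.4,0,47.5]
```

```text
fix tcp [ 8.   2.8 91.3] shift [-26.4   2.9  29. ] tilt 0.524 ytilt [-6.0e-04 -1.0e+00 -1.5e-03]
fix tcp [ 8.   2.8 91.3] shift [-29.1   2.9  33.8] tilt 0.524 ytilt [-6.0e-04 -1.0e+00 -1.5e-03]
```

Call:
step_arm(
  moves=[
    [[-9, 1, 10], [0, 0, 0], 0.5],
    [[-9, 1, 10], [0, 0, 0], 0.5],
    [[-8, 1, 9], [0, 0, 0], 0.5],
    [[0, 0, 0], [0, 0, 0], 0.5],
    [[-1, 0, 2], [0, 0, 0], 0.5],
    [[-1, 0, 2], [0, 0, 0], 0.5],
    [[0, 0, 0], [0, 0, 0], 0.5],
  ],
)

```text
time_s: 10.32
tcp_pos: [518.4, 5.5, 49.0]
eef_rot: [-0.045, 0.951, 0.166, 0.255]
contact_force: [-0.4, -0.7, -1.3]
width: 59.9
grip_force: 30.0
```

```bash
python3 t.py [-0.4,0,47.5]
```

```text
fix tcp [ 0.5 -0.4 49. ] shift [-1.6 -0.4  0.9] tilt 0.525 ytilt [-6.e-04 -1.e+00 -7.e-04]
```

Call:
step_arm(
  moves=[
    [[-1.2, 0, 0.9], [0, 0, 0], 0.5],
    [[-0.6, 0, 0.8], [0, 0, 0], 0.5],
    [[0, 0, 0], [0, 0, 0], 0.5],
  ],
)

```text
time_s: 10.7
tcp_pos: [517.6, 5.2, 46.5]
eef_rot: [-0.045, 0.951, 0.166, 0.255]
contact_force: [-0.4, 1.0, -0.5]
width: 59.7
grip_force: 30.0
```

Call:
step_arm(
  moves=[
    [[-0.4, 0, 0.7], [0, 0, 0], 0.5],
    [[0, 0, 0], [0, 0, 0], 0.5],
  ],
)

```text
time_s: 10.95
tcp_pos: [517.7, 5.2, 46.2]
eef_rot: [-0.045, 0.951, 0.166, 0.256]
contact_force: [-3.0, 0.4, 5.3]
width: 59.4
grip_force: 30.0
```

Call:
step_arm(
  moves=[
    [[-0.4, 0, 0.7], [0, 0, 0], 0.5],
    [[0, 0, 0], [0, 0, 0], 0.5],
  ],
)

```text
time_s: 11.2
tcp_pos: [517.8, 5.2, 46.1]
eef_rot: [-0.045, 0.951, 0.166, 0.256]
contact_force: [-6.6, -0.3, 15.0]
width: 59.6
grip_force: 30.0
```

Seated on the bed. Release, back out, untilt, and go above the fin.

Call:
step_arm(
  moves=[
    [[0, 0, 0], [0, 0, 0], 1],
    [[0, 0, 0], [0, 0, 0], 1],
    [[0, 0, 0], [0, 0, 0], 1],
    [[0, 0, -40], [0, 0, 0], 1],
    [[0, 0, -40], [0, 0, 0], 1],
    [[0, 0, -20], [0, -0.175, 0], 1],
    [[0, 0, 0], [0, -0.175, 0], 1],
    [[0, 0, 0], [0, -0.175, 0], 1],
    [[0, 0, 0], [0, 0, 0], 1],
    [[0, 0, 0], [0, 0, 0], 1],
  ],
)

```text
time_s: 12.45
tcp_pos: [474.3, -5.7, 124.0]
eef_rot: [-0.016, 0.983, 0.179, 0.039]
contact_force: [-0.2, 0.6, 0.1]
width: 88.3
grip_force: 0.0
```

```bash
python3 t.py [103.4,0,66]; python3 look.py w5
```

```text
fix tcp [-44.8   4.  124. ] shift [142.8   7.2  70. ] tilt 0.083 ytilt [ 0.0143 -0.9997 -0.018 ]
tcp [474.3  -5.7 124. ] yaw 0.3593 cam [530.  12. 256.]
fixed_face 0.8 [493.8  -2.6  56.3] [290. 210.]
blank 0.89 [349.4   6.7  25.4] [220. 353.]
blank 0.87 [517.    5.1  44.8] [292. 170.]
blank 0.86 [ 484.5 -163.9   26.5] [463. 280.]
```

View pics/w5.png

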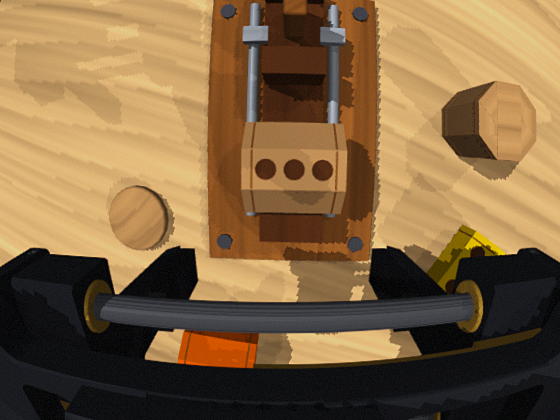

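Blank flat with the inlays up (265–322,169), resting by the fixed jaw. Now back to the fin to close the jaw.

Call:
step_arm(
  moves=[
    [[0, 0, -15], [-0.018, -0.083, 0.014], 0.6],
    [[45, 1, 0], [0, 0, 0], 0.5],
    [[50, 1, 0], [0, 0, 0], 0.5],
    [[50, 2, 0], [0, 0, 0], 0.5],
    [[0, 0, 0], [0, 0, 0], 0.5],
    [[0, 0, 0], [0, 0, 0], 0.5],
  ],
)

```text
time_s: 13.4
tcp_pos: [610.8, 38.3, 138.8]
eef_rot: [0.0, 0.985, 0.172, -0.001]
contact_force: [-0.4, -0.9, -0.7]
width: 44.0
grip_force: 0.0
```

```bash
python3 t.py [103.4,0,66]
```

```text
fix tcp [ 98.6  -0.9 138.8] shift [ 5.  -1.  72.8] tilt -0.003 ytilt [-1.1e-03 -1.0e+00  3.0e-04]
```

Call:
step_arm(
  moves=[
    [[5, -1, 25], [0, 0, 0], 0.5],
    [[0, 0, 25], [0, 0, 0], 0.5],
    [[0, 0, 23], [0, 0, 0], 0.5],
    [[0, 0, 0], [0, 0, 0], 0.0],
    [[0, 0, 0], [0, 0, 0], 0.0],
    [[0, 0, 0], [0, 0, 0], 0.0],
    [[0, 0, 0], [0, 0, 0], 0.0],
  ],
  grip_force=15,
)

```text
time_s: 14.28
tcp_pos: [616.1, 41.4, 67.4]
eef_rot: [0.001, 0.985, 0.172, -0.0]
contact_force: [-1.7, 2.4, 5.5]
width: 14.0
grip_force: 15.0
```

Call:
step_arm(
  moves=[
    [[-6, 0, 0], [0, 0, 0], 0.0],
    [[-7, 0, 0], [0, 0, 0], 0.0],
    [[-7, 0, 0], [0, 0, 0], 0.0],
    [[-6, 0, 0], [0, 0, 0], 0.0],
    [[0, 0, 0], [0, 0, 0], 0.0],
  ],
)

```text
time_s: 14.9
tcp_pos: [591.8, 32.6, 67.4]
eef_rot: [0.001, 0.985, 0.172, 0.0]
contact_force: [-0.8, 3.7, 6.5]
width: 13.8
grip_force: 15.0
```

Call:
step_arm(
  moves=[
    [[-2, 0, 0], [0, 0, 0], 0.0],
    [[-2, 0, 0], [0, 0, 0], 0.0],
    [[0, 0, 0], [0, 0, 0], 0.0],
  ],
)

```text
time_s: 15.28
tcp_pos: [588.5, 31.5, 67.4]
eef_rot: [0.001, 0.985, 0.172, 0.001]
contact_force: [2.0, 5.8, 5.4]
width: 13.6
grip_force: 15.0
```

Call:
step_arm(
  moves=[
    [[-1.5, 0, 0], [0, 0, 0], 0.0],
    [[-1.5, 0, 0], [0, 0, 0], 0.0],
    [[0, 0, 0], [0, 0, 0], 0.0],
  ],
)

```text
time_s: 15.65
tcp_pos: [585.8, 30.5, 67.4]
eef_rot: [0.001, 0.985, 0.172, 0.001]
contact_force: [2.0, 5.4, 5.5]
width: 13.5
grip_force: 15.0
```

Call:
step_arm(
  moves=[
    [[-1.5, 0, 0], [0, 0, 0], 0.0],
    [[0, 0, 0], [0, 0, 0], 0.0],
  ],
)

```text
time_s: 15.9
tcp_pos: [585.3, 30.3, 67.4]
eef_rot: [0.001, 0.985, 0.172, 0.002]
contact_force: [6.6, 7.7, 3.3]
width: 13.6
grip_force: 15.0
```

Call:
step_arm(
  moves=[
    [[-1, 0, 0], [0, 0, 0], 0.0],
    [[0, 0, 0], [0, 0, 0], 0.0],
  ],
)

```text
time_s: 16.15
tcp_pos: [585.2, 30.3, 67.4]
eef_rot: [0.0, 0.985, 0.172, 0.003]
contact_force: [10.9, 10.5, -0.5]
width: 13.6
grip_force: 15.0
```

The jaw has stopped firm on the blank at the original clamped position. Release, rise and look.

Call:
step_arm(
  moves=[
    [[0, 0, 0], [0, 0, 0], 0.5],
    [[0, 0, 0], [0, 0, 0], 0.5],
    [[0, 0, -35], [0, 0, 0], 0.5],
    [[0, 0, -40], [0, 0, 0], 0.5],
    [[-40, 0, -40], [0, 0, 0], 0.5],
    [[-40, 0, -20], [0, 0, 0], 0.5],
    [[-40, 0, 0], [0, 0, 0], 0.5],
    [[0, 0, 0], [0, 0, 0], 0.5],
    [[0, 0, 0], [0, 0, 0], 0.5],
  ],
)

```text
time_s: 17.27
tcp_pos: [470.3, -11.5, 201.7]
eef_rot: [0.001, 0.985, 0.172, -0.001]
contact_force: [1.1, 0.1, -0.4]
width: 44.1
grip_force: 0.0
```

```bash
python3 look.py w6; python3 - <<'E'
import cv2
im=cv2.imread('pics/w6.png'); cv2.imwrite('pics/w6c.png',cv2.resize(im[0:250,150:420],None,fx=2.2,fy=2.2,interpolation=cv2.INTER_CUBIC))
E
```

```text
tcp [470.3 -11.5 201.7] yaw 0.3451 cam [536.  12. 328.]
fixed_face 0.58 [493.2  -4.2  56.2] [283. 175.]
jaw_fin 0.75 [583.1  27.8  78.7] [284.  56.]
blank 0.94 [350.5   6.4  26.8] [229. 292.]
blank 0.9 [ 487.2 -162.5   26.4] [424. 228.]
blank 0.82 [516.6   6.1  43.8] [281. 144.]
```

View pics/w6c.png

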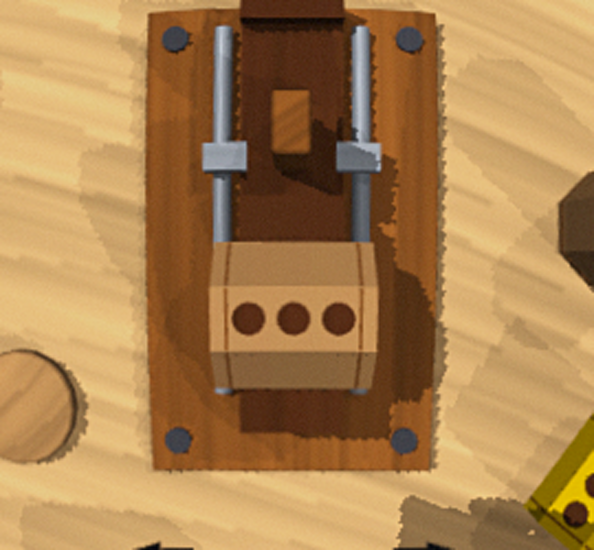

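The blank is square in the closed jaws with its inlays up at crop (248–338,318), centred along the jaws. Handing in.

```bash
python3 -c "
from workcell import ctrl
print(ctrl.job_done())"
```

```text
the job is handed in; nothing more can be done
None
```

I re-clamped the blank one facet round and handed the job in at about 17 s: the last picture shows the inlaid facet up and the blank square and centred, and the sliding jaw stopped firmly against it; no verdict was returned.

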